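# Bring the almonds round and set the spout

## Robot

A 6-joint arm with a two-finger parallel gripper is mounted at the origin on the work surface. World frame = base frame: x ahead of the robot, y to its left, z up, the work surface at z = 0. Lengths are in mm, angles in rad, forces in N, time in s.
With the tool pointing down it reaches from about 300 to 875 mm from the base axis. Payload 4.2 kg.
Tool frame: the origin (TCP) lies on the centre line of the jaws, within the pads' length; the fingertips stand 22 mm ahead of it and the grasp point (between the pads) lies 3 mm ahead of it (env.tips_ahead is the distance from the TCP to the fingertips, in mm); z points along the fingers, y is the direction in which the jaws open and shut (so a half turn about z gives the same grasp; the last joint's range is limited). The gripper opens to 85 mm and grips with 20 to 120 N. Pads are 22 mm wide; open, the fingers measure 114 mm over their backs; the gripper's body (76 mm by 85 mm) begins 54 mm behind the grasp point. The pads swing forward as they close: fully open they stand 13 mm farther back than shut.
Start: joints at [-1.233, 0.32, 1.565, -0, 1.257, -0.02], TCP at [201.376, -538.597, 253.338] pointing down, gripper open.
Joint ranges: [-3.11, 3.11], [-0.84, 2.01], [0.21, 2.61], [-1.34, 4.49], [0.05, 2.63], [-2.56, 2.56]. Speed limits (rad/s): [2.57, 2.57, 3.14, 3.14, 3.14, 3.14].

## Interface

Orientations are given as a 3x3 rotation matrix whose columns are the frame's x, y, z axes.
In Python, from cell import env, eyes gives the robot as it stands.
- The arm moves only by the shell command python3 -m jog 'ROWS' [OPENING] [FORCE]. ROWS is a JSON object of lists of equal length, an entry for each row: "xyz": the shift along the tool's x, y, z in mm, a list of three; "twist": the turn about the tool's z in degrees. In form: {"xyz": [[dx, dy, dz], ...], "twist": [twist, ...]}. A call has 1 to 10 rows; each row is the pose to reach, as a shift and turn from the pose measured when the call began, along the tool's axes at that moment; what a row does not reach only later rows make up. A row lasts 1/12 s, in which the tool goes at most 41.7 mm and 7.16 degrees, less where a joint would pass 70% of its speed; a pose out of reach is approached as far as the arm can. A call with a gripper value outside its range is refused whole. OPENING is the finger opening in mm, from 0 to 85.4, set as the call begins (- or left out, the last holds). The fingers move at their own pace and stop on an object; FORCE is the grip in N (left out, the last holds). Time passes only in rows, so rows that repeat a pose let the fingers close. It gives the time, the measured TCP pose, the force and the opening at its end, in the units of the state.
- env.observe(): the state, without advancing time (a new reading comes with each control period).
- eyes.read_camera(name): name is "side" or "top"; returns (picture, depth): 400x640x3 uint8, red, green, blue; 400x640 float32, mm along the optical axis (not along the pixel's ray), 0 where there is no reading.
- eyes.camera_model(name): a dict with "camera_matrix" (3x3 intrinsics, pixels), "rvec" (rotation vector, rad) and "tvec" (3), from world to camera coordinates, as OpenCV has them. Camera axes: x right, y down, z forward; pixel columns grow to the right and rows downward; lengths in mm; the calibration is good to about 2 mm. A picture is of the moment at which its call begins. camera_model takes no time and is no camera call.
- env.hand_in(): hands the job in, once; it reports no verdict.
The state is a dict: "clock": time; "joint_pos": joint angles; "qd": joint speeds; "joint_efforts": joint torques, N m; "tcp_pos": TCP position; "ee_rot": TCP orientation; "force": force on the tool from outside, world axes, zero at the start; "wrist_torque": the same for the moment, N m; "gripper_width": finger opening in mm.
Only numpy, scipy, OpenCV 4.12 (cv2) and the standard library are available. Lean on these libraries where they do the work, as an engineer would, in place of code of your own. Each camera call takes 0.05 s, during which the arm holds its last target. There are 200 camera calls.

## Task

Turn the nut carousel until the almond jar (the one with the red-spouted cap) is at the front, by the orange pointer, and the carousel has clicked fully into its stop there. Then twist that jar's yellow cap until the red spout points straight down the slope, leaving the carousel clicked in its stop. Leave the steel pan, the brass weight and the green tin where they stand.

Things in the scene. Friction and masses are not known exactly. Their poses are not given: they have to be found in the camera images.
- stand: Round blue foot of the carousel, radius 104 mm, fixed to the counter; origin at the centre of its underside, on the carousel's vertical axis. A blue tongue with an orange pointer lies on the counter towards its own -x: that is the front.
- disc (a point): Centre of the top of the carousel's wooden disc (radius 110 mm, top 42 mm above the counter), turning with it; its -x axis points to the almond jar. Three clear jars stand on it 120 degrees apart, leaning outward 35 degrees from vertical. Only the almond jar (brown nuts) has a cap with a red spout; the others' plain yellow lids do not turn. Tallest point: the crank post.
- carousel (a joint): Carousel angle (rad, anticlockwise from above positive, range -1.3 to 3.6). At 0 the almond jar leans exactly over the orange pointer. It starts at 0.7 to 2.9, so turn it clockwise. Friction (about 0.08 N m) holds it between stops. The spring stop for the almond jar lies within 0.2 rad either side of 0 and differs each time; another jar's stop lies 2.09 rad further anticlockwise.
- stop_ball (a joint): Travel of the stop's spring ball, hidden inside the foot (m): 0 when fully dropped into a notch (clicked in), about 0.0065 while riding between notches. Within about 0.1 rad of a notch's centre a released carousel draws itself in and centres; a seated stop holds with about 0.6 N m and can be pushed past in either direction.
- crank_grip (a point): Middle of the black crank post, 252 mm above the counter, by which the carousel is turned: upright, round, diameter 16 mm, top at 271 mm, on a red crank arm (top at 219 mm), 60 mm from the carousel's axis, opposite to the almond jar. It spins freely, so it can roll out of fingers that do not close along its path. Frame: x from the carousel's axis to the post, z up.
- cap (a joint): Angle of the almond jar's yellow cap about the jar's leaning axis (rad, growing anticlockwise seen looking down onto the cap). At 0 the red spout points straight down the slope (outward and down). It starts at 1.75 to 2.9 and turns stiffly (about 0.18 N m) with no stop near 0 (range -1.2 to 3.7).
- cap_face (a point): Centre of the cap's outer face, diameter 72 mm, cap 20 mm thick. Its z axis points out along the jar's axis (35 degrees from vertical); its -x axis points to the spout. A yellow grip bar stands on the face, centred, along x: 50 mm long, 14 mm wide, 29 mm high, with a red tip on the spout's side.
- cap_spout (a point): Lip of the red spout, 54 mm from the cap's axis and 10 mm below its face; same axes as cap_face.
- pan: Steel weighing pan, a bowl 110 mm across and 35 mm high; origin under its centre. Leave alone.
- weight: Brass weight, 52 mm across, 64 mm high; origin under its centre. Leave alone.
- tin: Green tin with a yellow lid, 70 mm across, 99 mm high; origin under its centre. Leave alone.

How it is judged:
By the outcome, as a careful person would: the job done as asked, in the order asked, and still so for the second after the job is handed in, with the robot touching nothing.
It also fails if it takes over 72 s, if anything falls off the work surface, if the arm or the gripper's body presses on something with over 40 N, if the wrist force passes 120 N, or if a joint passes its speed limit or range.

## Working session

There is one attempt and no reset: what is moved stays moved. The work goes in short steps, Python scripts to look and compute and a shell command to move; the robot and the scene stay as the last step left them, time stands still between calls to the robot, and variables do not carry over. Pictures are saved under pics/ and viewed, about 8 in all and at most 12, crops included, and the job is handed in when it is done.

```bash
ls; mkdir -p pics; python3 - <<'E'
from cell import env, eyes
import cv2,numpy as np
for n in ("side","top"):
    p,d=eyes.read_camera(n); cv2.imwrite(f"pics/{n}0.png",p[:,:,::-1]); np.savez(f"{n}0.npz",p=p,d=d)
    m=eyes.camera_model(n); print(n,{k:np.round(v,3).tolist() for k,v in m.items()})
print(env.observe())
E
```

```text
pics
side {'camera_matrix': [[445.72, 0.0, 323.383], [0.0, 445.72, 197.796], [0.0, 0.0, 1.0]], 'rvec': [0.257, -2.806, 1.219], 'tvec': [572.315, 132.597, 1330.095]}
top {'camera_matrix': [[497.565, 0.0, 326.23], [0.0, 497.565, 202.054], [0.0, 0.0, 1.0]], 'rvec': [2.179, -2.184, 0.084], 'tvec': [63.547, 579.199, 1344.27]}
{'clock': 0.1, 'joint_pos': array([-1.23303509e+00,  3.20233188e-01,  1.56557370e+00,  1.04313823e-05,
        1.25739442e+00, -1.99977451e-02]), 'qd': array([ 0.00117137, -0.00216218, -0.00607063,  0.00070241,  0.00024311,
       -0.00068644]), 'joint_efforts': array([-4.62709595e-04, -4.16408229e+01, -2.34705770e+01,  6.03183730e-05,
        5.01405448e-03,  2.27363451e-06]), 'tcp_pos': array([ 201.22432595, -538.21693841,  252.55683555]), 'ee_rot': array([[ 9.36685066e-01,  3.50172548e-01, -5.23707615e-04],
       [ 3.50172937e-01, -9.36683832e-01,  1.52105571e-03],
       [ 4.20834994e-05, -1.60813840e-03, -9.99998706e-01]]), 'force': array([-0.14780951,  0.32788024,  0.70958853]), 'wrist_torque': array([ 0.04406841,  0.05452954, -0.01017699]), 'gripper_width': 85.40013993060583}
```

View pics/side0.png

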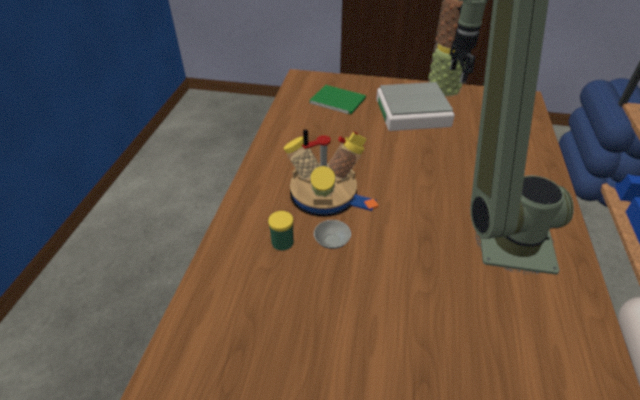

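View pics/top0.png

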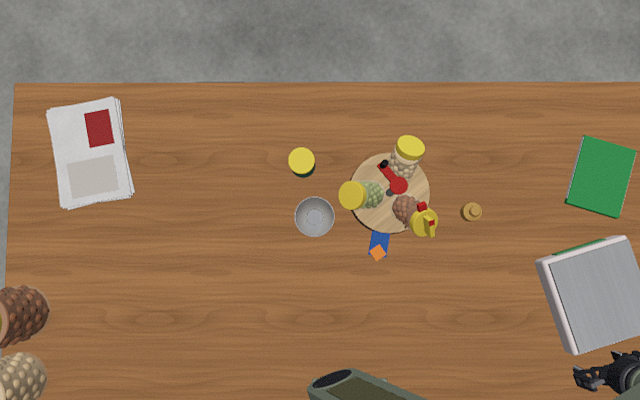

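```bash
cat > h.py <<'E'
from cell import env, eyes
import cv2, numpy as np
def cloud(n, p=None, d=None):
    if p is None: p,d=eyes.read_camera(n)
    m=eyes.camera_model(n); K=m["camera_matrix"]; R=cv2.Rodrigues(np.array(m["rvec"],float))[0]; t=np.array(m["tvec"]).ravel()
    v,u=np.mgrid[:400,:640]
    X=np.stack([(u-K[0][2])/K[0][0]*d,(v-K[1][2])/K[1][1]*d,d],-1)
    return p,(X-t)@R,d>0     # world
def hsv(p): return cv2.cvtColor(p,cv2.COLOR_RGB2HSV)
def project(n,P):
    m=eyes.camera_model(n); return cv2.projectPoints(np.array(P,float).reshape(-1,1,3),np.array(m["rvec"],float),np.array(m["tvec"],float),np.array(m["camera_matrix"],float),None)[0][:,0]
def masks(p,W,ok,c,rad=200):
    h=hsv(p); H,S,V=[h[...,i].astype(int) for i in range(3)]; z=W[...,2]
    near=ok&(np.hypot(W[...,0]-c[0],W[...,1]-c[1])<rad)
    return dict(red=near&((H<6)|(H>174))&(S>150)&(V>80), orange=near&(H>=6)&(H<16)&(S>190)&(z<25)&(V>150),
      black=near&(V<70)&(z>215), yellow=near&(H>22)&(H<33)&(S>150)&(z>70), disc=near&(abs(z-42)<5), blue=near&(H>100)&(H<125)&(S>120)&(z<25))
E
python3 - <<'E'
from h import *
from scipy.optimize import least_squares
for n in ("top","side"):
    f=np.load(n+"0.npz"); p,W,ok=cloud(n,f["p"],f["d"])
    if n=="top": c=W[193,375]; print("seed",c)
    M=masks(p,W,ok,c)
    for k,m in M.items():
        P=W[m]; print(n,k,len(P), len(P) and np.round(np.r_[np.median(P,0),P.min(0),P.max(0)],1))
    l,lab,st,ce=cv2.connectedComponentsWithStats(M["yellow"].astype(np.uint8))
    for i in range(1,l):
        if st[i,4]>15: P=W[lab==i]; print(" yellow",st[i],np.round(ce[i]),np.round(np.r_[P.mean(0),P.min(0),P.max(0)]))
    l,lab,st,ce=cv2.connectedComponentsWithStats(M["red"].astype(np.uint8))
    for i in range(1,l):
        if st[i,4]>3: P=W[lab==i]; print(" red",st[i],np.round(ce[i]),np.round(np.r_[P.mean(0),P.min(0),P.max(0)]))
    if n=="top":
        # disc outline
        m=M["disc"].astype(np.uint8); cs=max(cv2.findContours(m,0,1)[0],key=cv2.contourArea)[:,0]
        hull=cv2.convexHull(cs)[:,0]; Q=np.array([W[v,u,:2] for u,v in hull])
        s=least_squares(lambda a:np.hypot(Q[:,0]-a[0],Q[:,1]-a[1])-110,c[:2],loss="soft_l1",f_scale=2); print("axis",s.x,np.round(s.fun,1))
    img=cv2.resize(p[120:300,260:520] if n=="top" else p[110:270,250:410],None,fx=3,fy=3,interpolation=2)
    cv2.imwrite(f"pics/{n}c.png",img[:,:,::-1])
E
```

```text
seed [593.03560401 -60.82321915 136.64289769]
top red 486 [ 606.1 -104.2  221.   510.  -192.7   45.3  681.   -58.1  273.3]
top orange 14 [449.2 -78.4  13.9 434.2 -93.1  10.4 461.4 -57.7  20.1]
top black 50 [647.6 -68.2 271.8 640.8 -75.5 218.3 658.9 -62.7 277.5]
top yellow 1922 [ 591.6 -132.5  170.4  484.1 -211.9   94.   737.3  130.5  204.5]
top disc 1906 [ 596.4  -90.7   43.4  486.2 -216.7   37.   711.7  128.1   47. ]
top blue 270 [ 476.5  -82.8    9.9  431.2 -111.     3.3  547.1  -14.7   18.8]
 yellow [396 136  29  24 543] [410. 147.] [ 703. -145.  169.  673. -183.  142.  737. -111.  190.]
 yellow [300 152  15  22 185] [308. 164.] [674. 109. 101. 649.  94.  94. 704. 131. 107.]
 yellow [339 181  27  29 616] [352. 195.] [585.  -1. 168. 551. -33. 145. 620.  30. 187.]
 yellow [410 208  28  29 578] [423. 223.] [ 517. -174.  176.  484. -212.  149.  553. -142.  205.]
 red [377 163  31  31 390] [394. 180.] [ 615.  -98.  222.  584. -137.   45.  681.  -58.  273.]
 red [417 202  10  10  78] [421. 206.] [ 556. -167.  187.  544. -179.  151.  567. -157.  198.]
 red [429 220   5   6  18] [431. 222
[... 534 characters left out ...]
711.8  125.8   47. ]
side blue 339 [ 5.375e+02 -3.460e+01  1.120e+01  4.539e+02 -1.085e+02  3.700e+00
  6.921e+02 -4.000e-01  2.480e+01]
 yellow [345 134  20  20 253] [355. 143.] [ 513. -166.  176.  486. -191.  151.  543. -140.  197.]
 yellow [284 137  21  16 165] [294. 145.] [ 699. -127.  173.  650. -175.  149.  733.  -60.  252.]
 yellow [311 167  24  24 440] [323. 178.] [584.   5. 164. 550. -27. 133. 618.  34. 185.]
 yellow [275 211  18  12  95] [285. 215.] [673. 111. 100. 648.  95.  96. 705. 131. 104.]
 red [303 136  27  12 164] [318. 141.] [ 614.  -94.  221.  583. -123.  213.  655.  -59.  233.]
 red [338 137   6   6  24] [341. 139.] [ 557. -162.  188.  549. -176.  182.  567. -155.  193.]
```

View pics/topc.png

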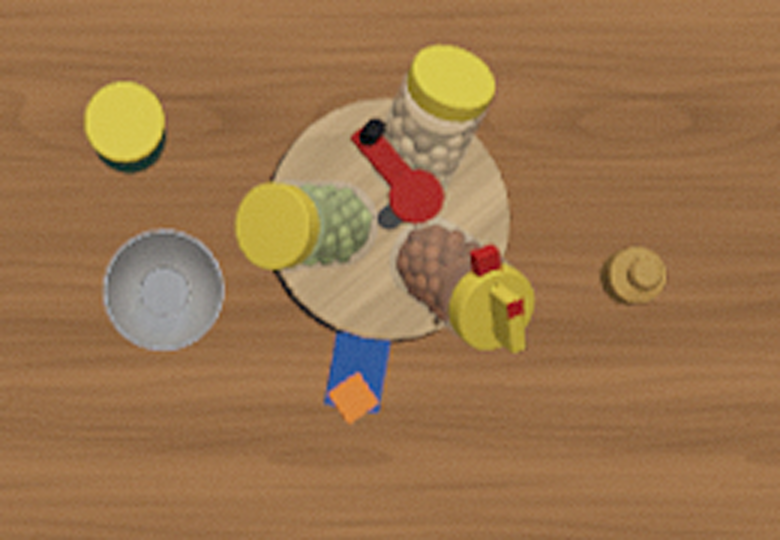

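```bash
cat >> h.py <<'E'
def go(P,yaw):
    """shift in tool axes and twist (deg) to TCP P with tool x at world yaw (deg)"""
    s=env.observe(); R=np.array(s["ee_rot"]); t=s["tcp_pos"]; y=np.degrees(np.arctan2(R[1,0],R[0,0]))
    print("tcp",np.round(t,1),"yaw",round(y,1),"F",np.round(s["force"],1),"clk",round(s["clock"],2),"| shift",np.round(R.T@(np.array(P)-t),1),"twist",round((y-yaw+90)%180-90,1),"j6",round(s["joint_pos"][5],2))
E
python3 -m jog '{"xyz":[[0,0,-40],[100,-50,-57],[583,-285,-57],[583,-285,-57],[583,-285,-57],[583,-285,-57],[583,-285,-57],[583,-285,-57],[583,-285,-57],[583,-285,-57]],"twist":[0,-5,-22,-22,-22,-22,-22,-22,-22,-22]}' 45
python3 -c "
from h import *; go([647.5,-66.8,310],43)"
```

```text
clock: 0.93
tcp_pos: [459.5, -264.4, 304.8]
ee_rot: [[0.737, 0.676, -0.001], [0.676, -0.737, 0.002], [0.0, -0.002, -1.0]]
force: [0.9, -1.1, -0.5]
gripper_width: 45.0
tcp [ 459.5 -264.4  304.8] yaw 42.5 F [ 0.9 -1.1 -0.5] clk 0.93 | shift [272.1 -18.7  -5.1] twist -0.5 j6 0.28
```

```bash
python3 -m jog '{"xyz":[[272,-19,-5],[272,-19,-5],[272,-19,-5],[272,-19,-5],[272,-19,-5],[272,-19,-5],[272,-19,-5],[272,-19,-5],[272,-19,-5],[272,-19,-5]],"twist":[0,0,0,0,0,0,0,0,0,0]}' 45
python3 - <<'E'
from h import *
p,W,ok=cloud("top"); cv2.imwrite("pics/t1.png",cv2.resize(p[120:300,260:520],None,fx=3,fy=3)[:,:,::-1])
p,W,ok=cloud("side"); cv2.imwrite("pics/s1.png",cv2.resize(p[60:240,220:460],None,fx=3,fy=3)[:,:,::-1])
go([647.5,-66.8,253],43)
E
```

```text
clock: 1.77
tcp_pos: [646.6, -67.2, 309.3]
ee_rot: [[0.737, 0.676, -0.003], [0.676, -0.737, 0.001], [-0.001, -0.003, -1.0]]
force: [-0.0, 0.3, 0.4]
gripper_width: 45.3
tcp [646.4 -67.9 310. ] yaw 42.4 F [-0.  -0.1  0.5] clk 1.87 | shift [ 1.5  0.1 57. ] twist -0.6 j6 0.71
```

View pics/s1.png

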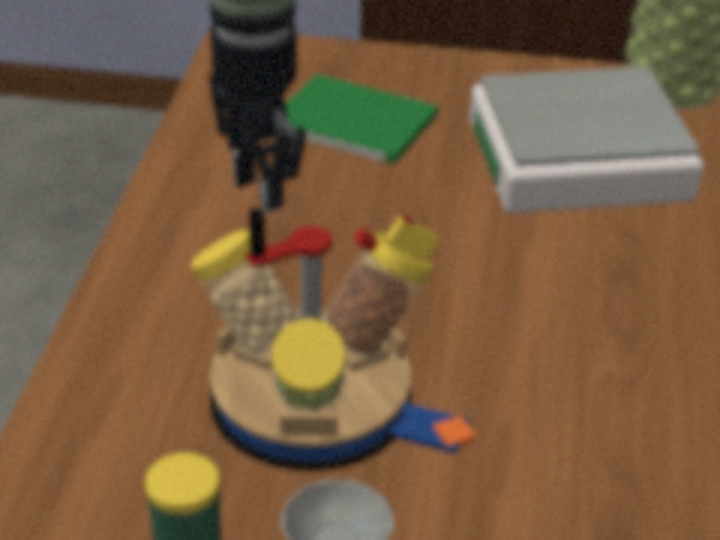

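The picture shows the open fingers straddling the line above the black post (crop ~(257,225)). I'll descend and grip.

```bash
python3 -m jog '{"xyz":[[1,0,25],[1,0,50],[1,0,57],[1,0,57]],"twist":[0,0,0,0]}' 45
python3 -m jog '{"xyz":[[0,0,0],[0,0,0],[0,0,0],[0,0,0],[0,0,0],[0,0,0]],"twist":[0,0,0,0,0,0]}' 0 40
python3 -c "
from h import *
A=np.array([604,-108.2]);s=env.observe();t=s['tcp_pos'];R=s['ee_rot'];d=t[:2]-A;r=np.hypot(*d);a0=np.arctan2(d[1],d[0]);print(r,np.degrees(a0))
for k in range(6,73,6):
  a=a0-np.radians(k);w=np.r_[A+60*np.array([np.cos(a),np.sin(a)]),t[2]]-t;print(k,np.round(R.T@w,1))"
```

```text
clock: 2.2
tcp_pos: [645.3, -68.0, 251.0]
ee_rot: [[0.739, 0.673, -0.007], [0.673, -0.739, 0.002], [-0.004, -0.006, -1.0]]
force: [-0.2, 0.1, -0.0]
gripper_width: 45.3
clock: 2.7
tcp_pos: [645.7, -68.4, 252.8]
ee_rot: [[0.739, 0.673, -0.004], [0.673, -0.739, 0.001], [-0.002, -0.003, -1.0]]
force: [-1.7, -0.9, 5.4]
gripper_width: 15.0
57.61144307212591 43.681100147767
6 [ 2.2  6.2 -0. ]
12 [ 1.4 12.4 -0. ]
18 [-0.1 18.5 -0.1]
24 [-2.2 24.5 -0.1]
30 [-4.9 30.1 -0.1]
36 [-8.2 35.5 -0.1]
42 [-12.1  40.4  -0.1]
48 [-16.4  45.   -0.1]
54 [-21.2  49.1  -0.1]
60 [-26.4  52.6  -0.1]
66 [-31.9  55.6  -0.1]
72 [-37.7  58.   -0.1]
```

```bash
python3 -m jog '{"xyz":[[0,4,0],[-0.5,8,0],[-1,12,0],[-2,16,0],[-3.2,20,0],[-4.6,24,0],[-6.2,27.5,0],[-8,31,0],[-10,34,0],[-10,34,0]],"twist":[4,8,12,16,20,24,28,32,36,36]}' 
cat > st.py <<'E'
from h import *
A=np.array([604,-108.2]);s=env.observe();t=s['tcp_pos'];d=t[:2]-A;a=np.arctan2(d[1],d[0]);f=s['force'];tan=np.array([np.sin(a),-np.cos(a)])
print("post ang",round(np.degrees(a),1),"r",round(np.hypot(*d),1),"Fcw",round(f[:2]@tan,2),"Frad",round(f[:2]@d/np.hypot(*d),2),"Mz",np.round(s['wrist_torque'],2),"w",s['gripper_width'])
R=s['ee_rot']
for k in (3,6,9,12):
  b=a-np.radians(k);w=np.r_[A+58*np.array([np.cos(b),np.sin(b)]),251.5]-t;print(k,np.round(R.T@w,1))
E
python3 st.py
```

```text
clock: 3.53
tcp_pos: [661.6, -100.6, 252.8]
ee_rot: [[0.994, 0.109, -0.003], [0.109, -0.994, 0.0], [-0.003, -0.001, -1.0]]
force: [0.1, -0.3, 0.3]
gripper_width: 14.7
post ang 7.5 r 58.1 Fcw 0.32 Frad 0.02 Mz [-0.09 -0.09  0.  ] w 14.73015651616619
3 [-0.1  3.   1.3]
6 [-0.3  6.1  1.3]
9 [-0.6  9.1  1.3]
12 [-1.1 12.1  1.3]
```

```bash
for i in 1 2 3; do python3 -m jog '{"xyz":[[0,1.5,0],[-0.1,3,0],[-0.1,3,0]],"twist":[1.5,3,3]}' >/dev/null; python3 st.py|head -1; done
```

```text
post ang 4.7 r 58.1 Fcw -1.18 Frad 0.07 Mz [ 0.2  -0.09 -0.04] w 14.828135598743414
post ang 1.5 r 58.2 Fcw -1.34 Frad 0.77 Mz [ 0.25 -0.11  0.01] w 14.878393542814663
post ang -2.3 r 58.2 Fcw 0.21 Frad 0.88 Mz [ 0.03 -0.11  0.02] w 15.012263510060768
```

```bash
for i in 1 2 3 ; do python3 -m jog '{"xyz":[[0,1,0],[-0.1,2,0],[-0.1,2,0],[-0.1,2,0]],"twist":[1,2,2,2]}' >/dev/null; python3 st.py|head -1; done
```

```text
post ang -4.9 r 58.3 Fcw 0.01 Frad 0.68 Mz [ 0.09 -0.15  0.07] w 15.145643803069078
post ang -7.1 r 58.3 Fcw -0.46 Frad 1.36 Mz [ 0.23 -0.24 -0.08] w 15.135394960744899
post ang -9.3 r 58.4 Fcw -1.35 Frad 1.05 Mz [ 0.29 -0.29  0.01] w 14.752486467440795
```

```bash
for i in 1 2 3 ; do python3 -m jog '{"xyz":[[0,1,0],[-0.1,2,0],[-0.1,2,0],[-0.1,2,0]],"twist":[1,2,2,2]}' >/dev/null; python3 st.py|head -1; done
```

```text
post ang -12.0 r 58.4 Fcw 1.16 Frad 1.7 Mz [ 0.05 -0.22 -0.02] w 14.77995189494182
post ang -15.4 r 58.5 Fcw 3.55 Frad 2.53 Mz [-0.52 -0.12  0.07] w 14.642685206663382
post ang -18.4 r 58.5 Fcw 4.85 Frad 3.09 Mz [-0.67 -0.03 -0.04] w 14.9188267186335
```

Now the notch is pulling it ahead; continue until the force crosses zero.

```bash
for i in 1 2 ; do python3 -m jog '{"xyz":[[0,1,0],[-0.1,1.5,0],[-0.1,1.5,0],[-0.1,1.5,0]],"twist":[1,1.5,1.5,1.5]}' >/dev/null; python3 st.py|head -1; done
```

```text
post ang -18.7 r 58.5 Fcw -2.89 Frad 1.57 Mz [ 0.57 -0.43  0.01] w 14.934983392112258
post ang -18.9 r 58.5 Fcw -5.21 Frad 2.1 Mz [ 0.86 -0.61 -0.01] w 15.207262655335033
```

Zero crossing at about -18.6°, i.e. carousel ≈ -0.13 rad. Back off the preload, release, go up and look.

```bash
python3 -m jog '{"xyz":[[0,-1.5,0],[0,-2,0],[0,-2,0]],"twist":[-1,-1,-1]}' >/dev/null; python3 st.py|head -1
python3 -m jog '{"xyz":[[0,0,0],[0,0,0],[0,0,0],[0,0,0],[0,0,-30],[0,0,-70],[0,0,-100],[0,0,-100]],"twist":[0,0,0,0,0,0,0,0]}' 50
python3 - <<'E'
from h import *
A=np.array([604,-108.2])
for n in ("top","side"):
    p,W,ok=cloud(n); M=masks(p,W,ok,A); np.savez(n+"1.npz",p=p,d=0)
    P=W[M["black"]&(W[...,2]<275)&(np.hypot(W[...,0]-A[0],W[...,1]-A[1])<75)]
    if len(P): c=np.median(P,0); print(n,"post",len(P),c,np.degrees(np.arctan2(c[1]-A[1],c[0]-A[0])))
    for k in("yellow","red"):
      l,lab,st,ce=cv2.connectedComponentsWithStats(M[k].astype(np.uint8))
      for i in range(1,l):
        if st[i,4]>3: P=W[lab==i]; print(k,st[i],np.round(ce[i]),np.round(np.r_[P.mean(0),P.min(0),P.max(0)]))
    cv2.imwrite(f"pics/{n}2.png",cv2.resize(p[140:290,300:480] if n=="top" else p[90:240,250:430],None,fx=4,fy=4)[:,:,::-1])
E
```

```text
post ang -18.4 r 58.5 Fcw 4.2 Frad 2.31 Mz [-0.53 -0.09  0.01] w 14.693473973943119
clock: 7.87
tcp_pos: [661.6, -125.9, 361.0]
ee_rot: [[0.956, -0.292, 0.012], [-0.292, -0.956, -0.01], [0.015, 0.006, -1.0]]
force: [-0.6, -0.1, 1.0]
gripper_width: 50.0
top post 1 [585.26194198 -95.49676153 216.34754341] 145.86516954247233
yellow [351 143  29  27 580] [365. 156.] [682. -34. 169. 649. -69. 143. 718.  -0. 188.]
yellow [425 165  25  28 564] [437. 178.] [ 626. -211.  169.  592. -247.  141.  661. -180.  190.]
yellow [368 216  27  29 492] [379. 230.] [ 499.  -67.  176.  465. -103.  148.  534.  -35.  662.]
red [390 177   7  16  69] [393. 184.] [ 607.  -95.  215.  587. -124.   43.  645.  -88.  226.]
red [383 232   7   5  21] [386. 234.] [489. -79. 202. 484. -86. 198. 494. -73. 207.]
side post 57 [ 658.3010053  -121.80151482  251.36294051] -14.06232234979583
yellow [316 133  10   2  11] [320. 133.] [ 627. -190.  183.  612. -193.  179.  641. -185.  186.]
yellow [328 133   5   4  10] [330. 134.] [ 598. -202.  173.  593. -211.  161.  604. -193.  184.]
yellow [344 155  23  22 353] [355. 166.] [498. -60. 171. 465. -95. 142. 532. -38. 195.]
yellow [282 156  22  22 372] [292. 167.] [682. -29. 165. 649. -66. 141. 718.   2. 187.]
red [303 133  27  12 145] [318. 139.] [ 618. -107.  220.  583. -127.  211.  668.  -82.  226.]
red [344 151   7   6  22] [347. 153.] [ 528.  -97.  187.  519. -105.  180.  537.  -89.  193.]
red [359 153   3   3   5] [360. 154.] [488. -80. 201. 484. -82. 199. 490. -75. 204.]
```

View pics/top2.png

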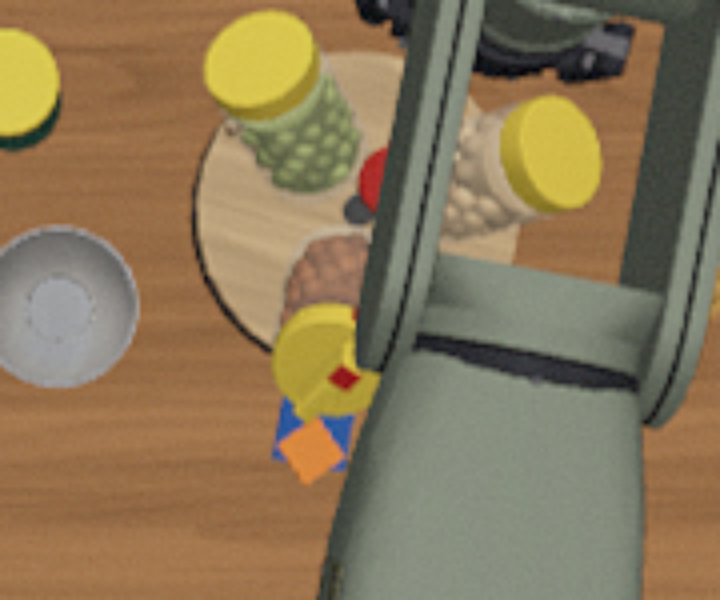

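The arm hides the crank and half the cap from above. I'll swing it aside and measure properly.

```bash
python3 -m jog '{"xyz":[[87,287,0],[87,287,0],[87,287,0],[87,287,0],[87,287,0],[87,287,0],[87,287,0],[87,287,0],[87,287,0]],"twist":[0,0,0,0,0,0,0,0,0]}'
cat > look.py <<'E'
from h import *
import sys
A=np.array([604,-108.2])
for n in ("top","side"):
    p,W,ok=cloud(n); M=masks(p,W,ok,A)
    P=W[M["black"]&(W[...,2]<278)&(np.hypot(W[...,0]-A[0],W[...,1]-A[1])<75)&(np.hypot(W[...,0]-A[0],W[...,1]-A[1])>45)]
    if len(P): c=np.median(P,0); print(n,"post",len(P),np.round(c,1),np.degrees(np.arctan2(c[1]-A[1],c[0]-A[0])))
    for k in("yellow","red"):
      l,lab,st,ce=cv2.connectedComponentsWithStats(M[k].astype(np.uint8))
      for i in range(1,l):
        if st[i,4]>3: P=W[lab==i]; m=P.mean(0); print(k,st[i],np.round(ce[i]),np.round(np.r_[m,P.min(0),P.max(0)]),"ang",round(np.degrees(np.arctan2(m[1]-A[1],m[0]-A[0])),1))
    cv2.imwrite(f"pics/{n}{sys.argv[1]}.png",cv2.resize(p[140:290,300:480] if n=="top" else p[90:240,250:430],None,fx=4,fy=4)[:,:,::-1])
E
python3 look.py 3
```

```text
clock: 8.72
tcp_pos: [658.4, -428.9, 352.8]
ee_rot: [[0.955, -0.296, -0.003], [-0.296, -0.955, -0.005], [-0.001, 0.006, -1.0]]
force: [-0.6, -0.6, 0.1]
gripper_width: 50.0
top post 51 [ 658.1 -122.8  270.6] -15.075913973759029
yellow [351 143  29  27 580] [365. 156.] [682. -34. 169. 649. -68. 144. 718.  -0. 189.] ang 43.6
yellow [425 165  25  28 565] [437. 178.] [ 626. -211.  169.  592. -246.  146.  661. -180.  189.] ang -78.0
yellow [368 216  29  29 582] [381. 230.] [ 500.  -72.  175.  465. -108.  144.  534.  -40.  206.] ang 160.8
red [390 157  20  38 398] [400. 179.] [ 617. -112.  221.  582. -134.   47.  671.  -88.  257.] ang -15.4
red [389 213  11  11  73] [394. 218.] [ 527. -101.  188.  515. -113.  138.  540.  -89.  199.] ang 174.4
red [383 232   7   5  21] [386. 234.] [489. -79. 203. 484. -86. 199. 494. -72. 206.] ang 165.9
side post 57 [ 659.  -121.2  252.1] -13.276408038072566
yellow [320 133   5   1   5] [322. 133.] [ 622. -191.  183.  616. -195.  181.  628. -187.  186.] ang -77.8
yellow [326 133   7   4  14] [329. 134.] [ 599. -201.  174.  592. -213.  164.  611. -193.  182.] ang -92.8
yellow [344 155  23  22 357] [355. 166.] [498. -60. 171. 465. -99. 143. 531. -37. 199.] ang 155.7
yellow [282 156  22  22 373] [292. 167.] [682. -29. 165. 649. -67. 138. 716.   2. 188.] ang 45.6
red [303 133  27  12 145] [318. 139.] [ 618. -107.  220.  583. -129.  213.  667.  -85.  227.] ang 6.2
red [344 151   7   6  24] [347. 153.] [ 528.  -96.  187.  519. -104.  181.  537.  -86.  195.] ang 171.0
red [359 153   3   3   6] [360. 154.] [487. -81. 200. 484. -85. 198. 490. -78. 205.] ang 166.7
```

View pics/top3.png

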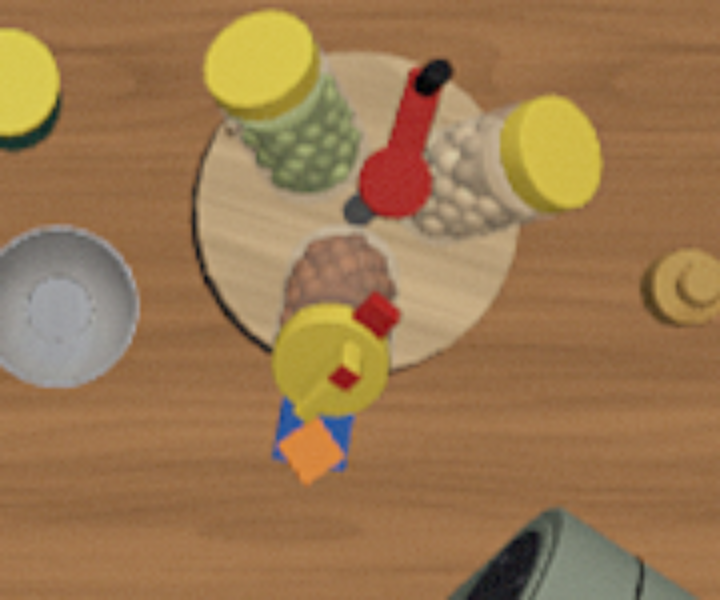

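```bash
cat > cap.py <<'E'
from h import *
from scipy.optimize import minimize
A=np.array([604,-108.2])
def run(ang=164.7,verbose=1):
    c,s=np.cos(np.radians(35)),np.sin(np.radians(35)); a=np.radians(ang); u=np.array([np.cos(a),np.sin(a)])
    n=np.r_[u*s,c]; es=np.r_[u*c,-s]; et=np.cross(n,es)   # theta anticlockwise from es about n
    p,W,ok=cloud("top"); M=masks(p,W,ok,A); near=np.hypot(W[...,0]-498,W[...,1]+76)<62
    O=np.r_[A,0.]
    def L(m): P=W[m&near]-O; return np.c_[P@es,P@et,P@n]
    Y=L(M["yellow"]); h,e=np.histogram(Y[:,2],np.arange(180,270,3)); 
    if verbose: print(dict(zip(e.astype(int),h)))
    k=e[np.argmax(h)]+1.5; nf=np.median(Y[abs(Y[:,2]-k)<4,2]); F=Y[abs(Y[:,2]-nf)<5]
    # circle on face, hull points
    H=cv2.convexHull(F[:,:2].astype(np.float32))[:,0]; (cx,cy),r=cv2.minEnclosingCircle(H)
    med=np.median(F[:,:2],0)
    print("face n",nf,"circle",cx,cy,r,"ext",F[:,:2].min(0),F[:,:2].max(0))
    B=Y[Y[:,2]>nf+20]; Rd=L(M["red"]&(W[...,2]>120)); Sp=Rd[Rd[:,2]<nf+8]; Tp=Rd[Rd[:,2]>nf+15]
    print("bar",len(B),B.mean(0).round(1),"tip",len(Tp),Tp.mean(0).round(1) if len(Tp) else "","spout",len(Sp),np.median(Sp,0).round(1))
    C=np.array([cx,cy]); m=np.median(Sp,0)[:2]-C; print("spout theta deg",np.degrees(np.arctan2(m[1],m[0])))
    T=np.r_[B,Tp]; w=np.linalg.svd(T[:,:2]-T[:,:2].mean(0))[2][0]; print("bar axis deg mod180",np.degrees(np.arctan2(w[1],w[0]))%180, "centre",T.mean(0).round(1))
    w=lambda q:O+q[0]*es+q[1]*et+q[2]*n
    print("world face centre",w([cx,cy,nf]).round(1),"bar top centre",w(T.mean(0)).round(1),"bar top from face",w([cx,cy,nf+29]).round(1),"spout",w(np.median(Sp,0)).round(1))
if __name__=="__main__": run()
E
python3 cap.py
```

```text
{np.int64(180): np.int64(7), np.int64(183): np.int64(4), np.int64(186): np.int64(12), np.int64(189): np.int64(11), np.int64(192): np.int64(13), np.int64(195): np.int64(15), np.int64(198): np.int64(69), np.int64(201): np.int64(197), np.int64(204): np.int64(118), np.int64(207): np.int64(12), np.int64(210): np.int64(11), np.int64(213): np.int64(9), np.int64(216): np.int64(12), np.int64(219): np.int64(10), np.int64(222): np.int64(9), np.int64(225): np.int64(7), np.int64(228): np.int64(26), np.int64(231): np.int64(25), np.int64(234): np.int64(12), np.int64(237): np.int64(0), np.int64(240): np.int64(0), np.int64(243): np.int64(0), np.int64(246): np.int64(0), np.int64(249): np.int64(0), np.int64(252): np.int64(0), np.int64(255): np.int64(0), np.int64(258): np.int64(0), np.int64(261): np.int64(0), np.int64(264): np.int64(0)}
face n 203.03536813369487 circle -3.5179994106292725 -4.277280807495117 35.30809783935547 ext [-38.62078475 -39.40945086] [26.72093557 29.75158985]
bar 77 [ -0.6  -7.  230.5] tip 21 [-18.4   2.5 233.7] spout 74 [-46.4  13.1 199.1]
spout theta deg 157.89574497267247
bar axis deg mod180 153.92982537379217 centre [ -4.4  -4.9 231.2]
world face centre [495.6 -74.1 168.3] bar top centre [480.9 -69.4 191.9] bar top from face [479.5 -69.7 192.1] spout [ 527.  -100.8  189.7]
```

Notch centre passed cleanly, crank seen at about -15°. Cap is at θ≈156° (2.7 rad): face centre (495,-74,168), bar top (480,-70,192). The tool stays vertical, so I'll straddle the bar with tool x at yaw ≈134° and turn clockwise to about -17°, which stays within joint 6's range.

```bash
python3 -c "
from h import *; go([484,-70.5,300],134)"; python3 -m jog '{"xyz":[[0,0,0],[0,0,0],[0,0,0],[0,0,0],[0,0,0],[0,0,0],[0,0,0],[0,0,0],[0,0,0],[0,0,0]],"twist":[-70,-70,-70,-70,-70,-70,-70,-70,-70,-70]}' 32 >/dev/null
python3 -m jog '{"xyz":[[0,0,0],[0,0,0],[0,0,0],[0,0,0],[0,0,0],[0,0,0],[0,0,0],[0,0,0],[0,0,0],[0,0,0]],"twist":[-70,-70,-70,-70,-70,-70,-70,-70,-70,-70]}' 32
python3 -c "
from h import *; go([484,-70.5,290],134)"
```

```text
tcp [ 659.7 -423.9  356.1] yaw -16.9 F [-1.2  0.1  0.3] clk 8.87 | shift [-271.  -287.4   53.9] twist 29.1 j6 1.28
clock: 10.53
tcp_pos: [660.9, -418.0, 357.8]
ee_rot: [[-0.561, 0.828, 0.001], [0.828, 0.561, -0.005], [-0.005, -0.002, -1.0]]
force: [-0.0, 0.4, 0.3]
gripper_width: 32.1
tcp [ 660.9 -418.   357.8] yaw 124.1 F [-0.   0.4  0.3] clk 10.53 | shift [387.3  48.6  65.8] twist -9.9 j6 -1.17
```

```bash
python3 -m jog '{"xyz":[[387,49,66],[387,49,66],[387,49,66],[387,49,66],[387,49,66],[387,49,66],[387,49,66],[387,49,66],[387,49,66],[387,49,66]],"twist":[-10,-10,-10,-10,-10,-10,-10,-10,-10,-10]}' 32 >/dev/null
python3 -m jog '{"xyz":[[0,0,0],[0,0,0]],"twist":[0,0]}'
python3 -c "
from h import *; go([484,-70.5,201],134)"
```

```text
clock: 11.53
tcp_pos: [479.1, -63.0, 290.4]
ee_rot: [[-0.703, 0.711, 0.001], [0.711, 0.703, -0.003], [-0.003, -0.001, -1.0]]
force: [0.1, -1.3, 0.7]
gripper_width: 32.3
tcp [479.1 -63.  290.4] yaw 134.7 F [ 0.1 -1.3  0.7] clk 11.53 | shift [-8.6 -1.6 89.4] twist 0.7 j6 -0.93
```

```bash
python3 -m jog '{"xyz":[[-9,-2,30],[-9,-2,60],[-9,-2,70],[-9,-2,70]],"twist":[0,0,0,0]}' 32
python3 - <<'E'
from h import *
p,W,ok=cloud("side"); cv2.imwrite("pics/s4.png",cv2.resize(p[110:210,290:420],None,fx=6,fy=6)[:,:,::-1])
go([484,-70.5,201],134)
E
```

```text
clock: 11.87
tcp_pos: [482.9, -71.3, 218.2]
ee_rot: [[-0.703, 0.712, -0.004], [0.712, 0.703, -0.002], [0.001, -0.005, -1.0]]
force: [-0.1, -0.1, 0.3]
gripper_width: 31.7
tcp [484.1 -71.4 220. ] yaw 134.6 F [-0.1 -0.2  0.7] clk 11.92 | shift [ 0.8  0.6 19. ] twist 0.6 j6 -0.95
```

View pics/s4.png

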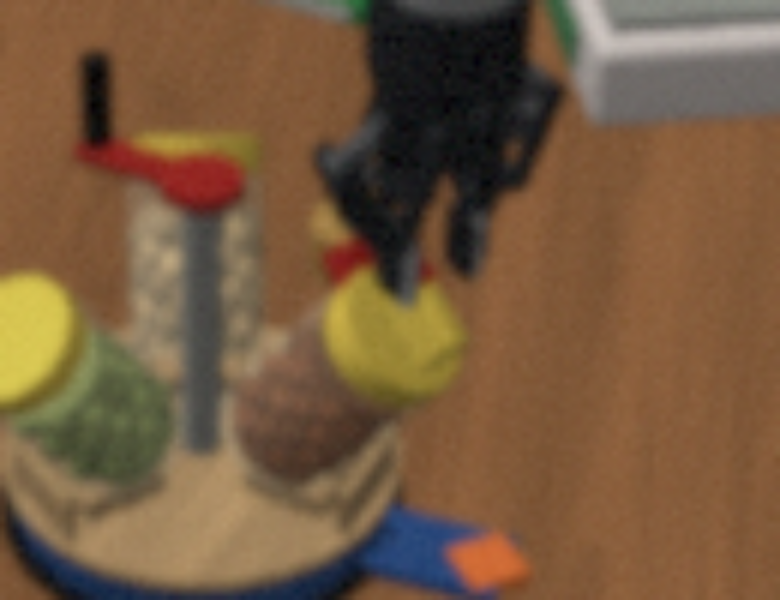

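The side picture shows one finger in front of and one behind the bar (crop (400,280) and (465,260)). Descend and close.

```bash
python3 -m jog '{"xyz":[[1,0,10],[1,0,19],[1,0,19]],"twist":[0,0,0]}' 32
python3 -m jog '{"xyz":[[0,0,0],[0,0,0],[0,0,0],[0,0,0]],"twist":[0,0,0,0]}' 0 25
```

```text
clock: 12.17
tcp_pos: [482.9, -70.8, 200.0]
ee_rot: [[-0.702, 0.712, -0.002], [0.712, 0.702, -0.003], [-0.0, -0.004, -1.0]]
force: [-0.2, 0.2, -0.2]
gripper_width: 31.9
clock: 12.5
tcp_pos: [482.8, -70.8, 200.2]
ee_rot: [[-0.703, 0.711, -0.002], [0.711, 0.703, -0.003], [-0.0, -0.004, -1.0]]
force: [-1.4, -0.7, -1.6]
gripper_width: 15.7
```

```bash
python3 -m jog '{"xyz":[[0,0,-1],[0,0,-1],[0,0,-2],[0,0,-3],[0,0,-4],[0,0,-4]],"twist":[5,10,15,20,25,25]}'
python3 -c "
from h import *; go([484,-70.5,206],134);print(env.observe()['wrist_torque'],env.observe()['gripper_width'])"
```

```text
clock: 13.0
tcp_pos: [482.4, -70.0, 202.3]
ee_rot: [[-0.335, 0.942, -0.004], [0.942, 0.335, -0.001], [0.001, -0.005, -1.0]]
force: [2.6, 2.6, -14.6]
gripper_width: 16.0
tcp [482.4 -70.  202.3] yaw 109.6 F [  2.6   2.6 -14.6] clk 13.0 | shift [-1.   1.3 -3.7] twist -24.4 j6 -0.51
[ 0.56642962 -0.76548626  0.36569254] 15.966021754291633
```

```bash
python3 -m jog '{"xyz":[[0,0,-1],[0,0,-2],[0,0,-2],[0,0,-2],[0,0,-2],[0,0,-2]],"twist":[5,10,15,20,25,25]}' - 20
python3 -c "
from h import *; go([484,-70.5,206],134);print(env.observe()['wrist_torque'],env.observe()['gripper_width'])"
```

```text
clock: 13.5
tcp_pos: [482.2, -69.6, 205.2]
ee_rot: [[0.094, 0.996, -0.004], [0.996, -0.094, -0.0], [-0.001, -0.004, -1.0]]
force: [-3.1, 2.9, 2.5]
gripper_width: 16.2
tcp [482.2 -69.6 205.2] yaw 84.6 F [-3.1  2.9  2.5] clk 13.5 | shift [-0.8  1.9 -0.8] twist -49.4 j6 -0.07
[0.43639006 0.29982862 0.17017061] 16.175498801336484
```

```bash
python3 -m jog '{"xyz":[[0,0,0],[0,0,0],[0,0,0],[0,0,0],[0,0,0],[0,0,0]],"twist":[5,10,15,20,25,25]}'
python3 -c "
from h import *; go([484,-70.5,206],134);print(env.observe()['wrist_torque'],env.observe()['gripper_width'])"
python3 look.py 5|grep -E "post|red|top yellow|468"
```

```text
clock: 14.0
tcp_pos: [481.9, -69.5, 206.9]
ee_rot: [[0.504, 0.863, -0.004], [0.863, -0.504, -0.0], [-0.002, -0.003, -1.0]]
force: [-3.4, 1.7, 6.7]
gripper_width: 15.6
tcp [481.9 -69.5 206.9] yaw 59.7 F [-3.4  1.7  6.7] clk 14.0 | shift [0.2 2.3 0.8] twist -74.3 j6 0.36
[0.37172007 0.6595459  0.23159794] 15.609455277202548
top post 54 [ 658.2 -122.9  271.2] -15.220015825185758
red [390 157  20  38 394] [400. 179.] [ 617. -112.  221.  582. -134.   44.  671.  -88.  253.] ang -15.1
side post 66 [ 657.6 -120.6  255.8] -13.064933463987826
yellow [344 154  22  23 326] [354. 166.] [ 500.  -60.  169.  468. -103.  141.  531.  -39.  195.] ang 155.4
red [303 133  27  12 146] [318. 139.] [ 618. -107.  220.  583. -130.  214.  668.  -86.  224.] ang 6.5
```

View pics/side5.png

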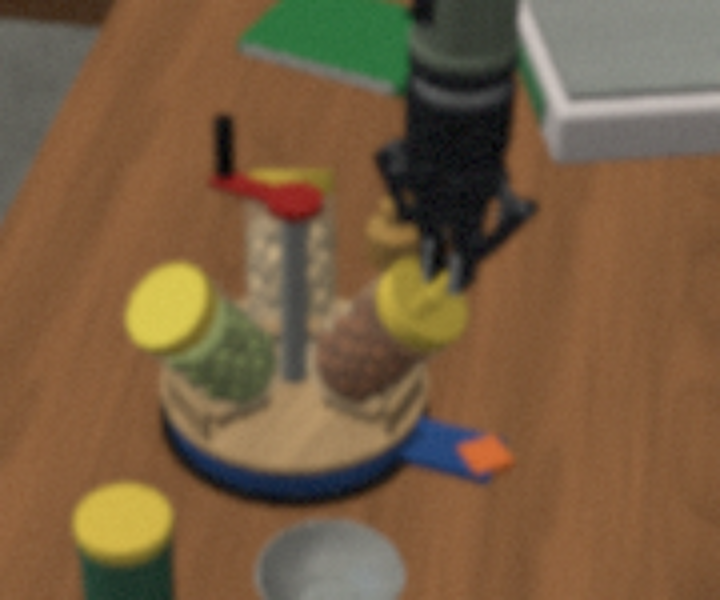

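The bar is between the fingers and turning, and the crank hasn't moved. I'll carry on.

```bash
python3 -m jog '{"xyz":[[0,0,0],[0,0,0],[0,0,0],[0,0,0],[0,0,0],[0,0,0],[0,0,0],[0,0,0]],"twist":[5,10,15,20,25,30,35,38]}'
python3 -m jog '{"xyz":[[0,0,0],[0,0,0],[0,0,0],[0,0,0],[0,0,0],[0,0,0],[0,0,0],[0,0,0]],"twist":[5,10,15,20,25,30,35,38]}'
python3 -c "
from h import *; go([484,-70.5,206],-17);print(env.observe()['wrist_torque'],env.observe()['gripper_width'])"
```

```text
clock: 14.77
tcp_pos: [480.9, -68.9, 209.6]
ee_rot: [[0.928, 0.373, -0.004], [0.373, -0.928, 0.001], [-0.004, -0.002, -1.0]]
force: [-8.6, 4.0, 16.4]
gripper_width: 14.4
clock: 15.43
tcp_pos: [479.4, -67.8, 212.5]
ee_rot: [[0.961, -0.277, -0.006], [-0.277, -0.961, 0.003], [-0.006, -0.001, -1.0]]
force: [-8.5, 5.3, 13.9]
gripper_width: 13.0
tcp [479.4 -67.8 212.5] yaw -16.1 F [-8.5  5.3 13.9] clk 15.43 | shift [5.1 1.3 6.5] twist 0.9 j6 1.69
[0.96293068 1.20629402 0.23466926] 13.034470692988881
```

```bash
python3 -m jog '{"xyz":[[0,0,0],[0,0,0],[0,0,0],[0,0,-30],[0,0,-70],[0,0,-90]],"twist":[0,0,0,0,0,0]}' 34
python3 -m jog '{"xyz":[[70,240,0],[70,240,0],[70,240,0],[70,240,0],[70,240,0],[70,240,0],[70,240,0],[70,240,0]],"twist":[0,0,0,0,0,0,0,0]}'
python3 look.py 6 | grep -E "post|red|yellow"; python3 - <<'E'
import cap; cap.run(162.7,0)
E
```

```text
clock: 15.93
tcp_pos: [481.4, -68.6, 306.0]
ee_rot: [[0.961, -0.275, -0.001], [-0.275, -0.961, 0.001], [-0.001, -0.001, -1.0]]
force: [1.0, -0.2, 0.7]
gripper_width: 34.1
clock: 16.6
tcp_pos: [482.3, -320.8, 304.5]
ee_rot: [[0.961, -0.278, -0.002], [-0.278, -0.961, 0.002], [-0.002, -0.001, -1.0]]
force: [0.3, 0.3, 0.3]
gripper_width: 33.5
top post 53 [ 658.7 -122.9  271.4] -15.042937239604113
yellow [351 143  29  27 578] [365. 156.] [682. -34. 169. 649. -69. 145. 717.   0. 189.] ang 43.5
yellow [425 165  25  28 565] [437. 178.] [ 626. -211.  170.  592. -247.  143.  660. -181.  189.] ang -78.2
yellow [368 216  29  28 629] [382. 229.] [ 501.  -74.  174.  467. -108.  147.  534.  -40.  208.] ang 161.6
red [390 157  20  38 392] [400. 179.] [ 617. -112.  220.  582. -131.   40.  671.  -88.  258.] ang -15.0
red [379 243   8   6  42] [382. 246.] [461. -74. 169. 455. -87. 134. 468. -65. 191.] ang 166.5
side post 57 [ 658.4 -119.7  251.6] -11.96695274135969
yellow [317 133   8   2   9] [320. 133.] [ 627. -190.  183.  615. -194.  178.  637. -186.  186.] ang -74.2
yellow [328 133   5   4  12] [33
[... 339 characters left out ...]
3. -127.  214.  667.  -85.  227.] ang 5.7
red [367 161   2   4   6] [368. 162.] [462. -69. 182. 460. -73. 179. 465. -64. 184.] ang 164.6
red [366 170   5   7  18] [368. 173.] [458. -74. 138. 453. -83. 131. 464. -68. 146.] ang 166.7
face n 202.82974298159888 circle -3.3140597343444824 -0.6143840551376343 36.80885696411133 ext [-40.10780245 -34.71809301] [30.65641088 33.80855027]
bar 82 [-11.9  -2.4 231.2] tip 28 [ 15.1   5.9 233.7] spout 14 [ 42.1  19.3 200. ]
spout theta deg 23.73303130399353
bar axis deg mod180 17.428274599343613 centre [ -5.1  -0.3 231.8]
world face centre [495.7 -73.8 168. ] bar top centre [481.1 -69.6 192.8] bar top from face [479.8 -68.9 191.8] spout [455.8 -82.3 139.7]
```

View pics/top6.png

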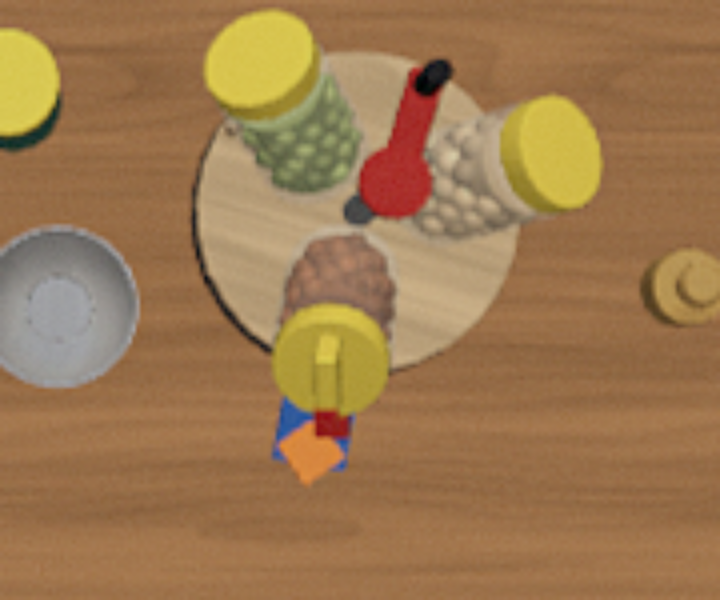

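Carousel unmoved, but the bar slipped at the end: cap is ~17° short (spout at crop (332,423)). Regrip deeper and firmer at yaw ≈3° and finish.

```bash
python3 -c "
from h import *; go([484,-70.5,260],3)"
python3 -m jog '{"xyz":[[-68,-242,0],[-68,-242,0],[-68,-242,0],[-68,-242,0],[-68,-242,0],[-68,-242,0],[-68,-242,0],[-68,-242,30],[-68,-242,45],[-68,-242,45]],"twist":[-5,-10,-15,-19,-19,-19,-19,-19,-19,-19]}' 34
python3 -c "
from h import *; go([484,-70.5,198],3)"
```

```text
tcp [ 482.6 -317.6  305.4] yaw -15.9 F [0.  0.7 0.9] clk 16.75 | shift [ -66.3 -238.    45.9] twist -18.9 j6 1.25
clock: 17.58
tcp_pos: [481.1, -64.4, 258.3]
ee_rot: [[0.998, 0.057, -0.007], [0.057, -0.998, 0.003], [-0.007, -0.003, -1.0]]
force: [-0.3, -0.6, -0.1]
gripper_width: 34.1
tcp [481.1 -64.4 258.3] yaw 3.3 F [-0.3 -0.6 -0.1] clk 17.58 | shift [ 2.9  6.4 60.2] twist 0.3 j6 1.35
```

```bash
python3 -m jog '{"xyz":[[3,6,20],[3,6,40],[3,6,55],[3,6,60],[3,6,60]],"twist":[0,0,0,0,0]}' 34
python3 -m jog '{"xyz":[[0,0,0],[0,0,0],[0,0,0],[0,0,0],[0,0,0]],"twist":[0,0,0,0,0]}' 0 45
python3 -m jog '{"xyz":[[0,0,0],[0,0,0],[0,0,0],[0,0,0],[0,0,0],[0,0,0]],"twist":[5,10,15,20,21,21]}'
python3 -c "
from h import *; go([484,-70.5,198],-17.3);print(env.observe()['wrist_torque'])"
```

```text
clock: 18.0
tcp_pos: [483.7, -69.8, 198.0]
ee_rot: [[0.998, 0.058, -0.009], [0.058, -0.998, 0.003], [-0.008, -0.004, -1.0]]
force: [0.5, -1.1, 0.4]
gripper_width: 34.2
clock: 18.42
tcp_pos: [484.5, -70.7, 199.6]
ee_rot: [[0.998, 0.058, -0.005], [0.058, -0.998, 0.001], [-0.005, -0.001, -1.0]]
force: [-0.3, -4.8, 6.2]
gripper_width: 14.9
clock: 18.92
tcp_pos: [484.1, -70.3, 200.1]
ee_rot: [[0.953, -0.302, -0.006], [-0.302, -0.953, 0.002], [-0.006, 0.0, -1.0]]
force: [-2.9, -0.8, 6.0]
gripper_width: 12.9
tcp [484.1 -70.3 200.1] yaw -17.6 F [-2.9 -0.8  6. ] clk 18.92 | shift [-0.   0.2  2.1] twist -0.3 j6 1.71
[-0.06162164  0.33200177  0.17531307]
```

```bash
python3 -m jog '{"xyz":[[0,0,0],[0,0,0],[0,0,0],[0,0,-30],[0,0,-70],[0,0,-90]],"twist":[0,0,0,0,0,0]}' 34 >/dev/null
python3 -m jog '{"xyz":[[70,240,0],[70,240,0],[70,240,0],[70,240,0],[70,240,0],[70,240,0],[70,240,0],[70,240,0]],"twist":[0,0,0,0,0,0,0,0]}' >/dev/null
python3 look.py 7 | grep -E "post|red|top"; python3 - <<'E'
import cap
for i in range(3): cap.run(162.7,0)
from h import *
p,d=eyes.read_camera("top"); cv2.imwrite("pics/cap7.png",cv2.resize(p[180:270,340:440],None,fx=6,fy=6,interpolation=2)[:,:,::-1])
E
```

```text
top post 52 [ 658.5 -122.9  272.1] -15.083370019948564
red [390 157  20  38 393] [400. 179.] [ 617. -112.  221.  582. -133.   41.  671.  -88.  260.] ang -15.1
red [373 242   9   7  45] [377. 245.] [463. -62. 163. 455. -70. 126. 470. -55. 188.] ang 161.8
side post 57 [ 658.3 -120.9  251.5] -13.205535895037984
red [303 133  28  12 145] [318. 139.] [ 617. -107.  220.  583. -130.  214.  667.  -85.  227.] ang 4.6
red [367 163   2   2   4] [368. 164.] [462. -66. 180. 460. -70. 179. 464. -63. 182.] ang 163.4
red [363 173   7   6  24] [366. 176.] [462. -60. 137. 454. -73. 130. 471. -53. 141.] ang 161.3
face n 202.8599400836748 circle -4.145391464233398 -0.0945247933268547 36.31114196777344 ext [-39.44438978 -34.90958418] [30.17559475 34.61087278]
bar 82 [-11.9  -0.5 230.9] tip 26 [ 15.8  -1.  233.6] spout 19 [ 44.9  -5.5 200. ]
spout theta deg -6.279927177088641
bar axis deg mod180 179.63752837902695 centre [ -5.3  -0.6 231.5]
world face centre [496.2 -74.5 168.6] bar top centre [481.5 -69.4 192.7] bar top from face [480.3 -69.6 192.3] spout [461.  -57.9 138.1]
face n 202.88418234628998 circ
[... 209 characters left out ...]
theta deg -5.954585024389719
bar axis deg mod180 179.6840428266663 centre [ -5.6  -0.6 231.8]
world face centre [495.8 -74.  168.2] bar top centre [481.6 -69.4 193. ] bar top from face [479.9 -69.  192. ] spout [460.3 -57.6 138.3]
face n 202.70626129819118 circle -3.6108803749084473 -0.9764871001243591 36.12150192260742 ext [-39.37367224 -35.1545935 ] [31.21099386 34.50395192]
bar 79 [-11.7  -0.5 231.1] tip 26 [ 16.1  -0.9 233.1] spout 19 [ 43.6  -5.8 200.3]
spout theta deg -5.779792350274612
bar axis deg mod180 179.53339827508714 centre [ -4.8  -0.6 231.6]
world face centre [496.1 -73.6 168.1] bar top centre [481.1 -69.3 192.5] bar top from face [480.2 -68.6 191.9] spout [461.9 -57.9 139.1]
```

View pics/cap7.png

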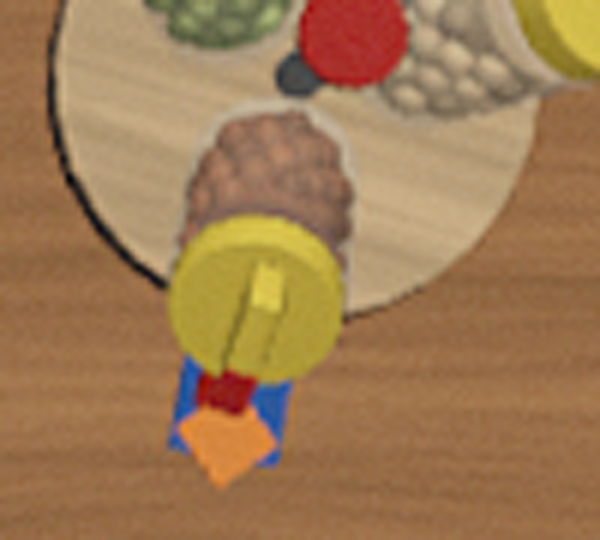

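Bar axis is within 1° of the slope line and the crank is unchanged at -15.1°. The arm is clear, so I'll hand in.

```bash
python3 -c "
from h import *; s=env.observe(); print(s['clock'],s['tcp_pos'],s['force']); print(env.hand_in())"
```

```text
20.3833 [ 480.73398667 -318.95181175  293.34547574] [-1.21031396 -0.22538484 -0.14731412]
the job is handed in; nothing more can be done
None
```

I turned the carousel clockwise by the crank post until the almond jar was at the front. I then gripped the bar on its cap and turned it until the red spout pointed down the slope. The job was handed in at 20.4 s with the arm clear of everything.

**Carousel:** I judged it clicked in from the forces on the crank. The pull rose to about 5 N, then reversed with almost no further movement, as expected in a seated notch. After release it did not move during either cap twist, with the crank at about -15.1° in every top view. I could not see the spring ball itself, and I gave it no separate push test.

**Angle mismatch:** the arm's own reading put the crank post about 3–4° further round than the cameras did. I took this as play in the fingers and calibration error.

**Cap:** the first turn slipped and stopped about 17° short, so I gripped again lower and harder and finished it.
- **Grip bar:** within about 1° of straight down the slope.
- **Spout:** the estimate from its few visible red pixels was about -6°. A rougher reading of its position gave about -2.5°. I trusted the bar and judged the true angle to be about -1° to -2°.

**Pan, weight and tin:** I did not touch them. The last wide top view showed the pan and weight in place, along with the part of the tin that was in view.

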